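# Release the parcel lockers from the counter panel

### The job

Release the parcel lockers at the mailroom counter with the fingertips of the closed hand: press the round key fully down and let it up, then push the raised far half of the rocker down so that it stays tipped away from the robot, then press the long bar fully down, hold it down for at least a second and let it up. Do not press the square cancel key, and do not press the long bar before the rocker is over. Only push: leave the panel's loose modules seated in their tray and the parcel, mug, tape roll and stamp where they stand, and finish with the hand clear.

Things in the scene. Friction and masses are not known exactly. Their poses are not given: they have to be found in the camera images.
- tray: the locker panel's tray, fixed to the counter: tan, 92 mm (x) x 316 mm (y), walls 20 mm high and 4 mm thick, floor 5 mm thick, four open bays in a row along y at a pitch of 78 mm, one module in each, in any order. Origin: centre of its underside, on the counter. z up, x across the row and away from the robot (turned by up to 0.3 rad), y along the row
- round_module: drop-in module of the panel with the round key: tan block 80 mm (x) x 70 mm (y) x 38 mm high, black top face, about 0.5 kg, loose in its bay. Origin: centre of its underside, which lies 5 mm above the counter. z up, x away from the robot like the tray's x, long side along x
- square_module: drop-in module of the panel with the square key: tan block 80 mm (x) x 70 mm (y) x 38 mm high, black top face, about 0.5 kg, loose in its bay. Origin: centre of its underside, which lies 5 mm above the counter. z up, x away from the robot like the tray's x, long side along x
- bar_module: drop-in module of the panel with the long bar: tan block 80 mm (x) x 70 mm (y) x 38 mm high, black top face, about 0.5 kg, loose in its bay. Origin: centre of its underside, which lies 5 mm above the counter. z up, x away from the robot like the tray's x, long side along x
- rocker_module: drop-in module of the panel with the rocker: tan block 80 mm (x) x 70 mm (y) x 38 mm high, black top face, about 0.5 kg, loose in its bay. Origin: centre of its underside, which lies 5 mm above the counter. z up, x away from the robot like the tray's x, long side along x
- round_key_top (a point): centre of the top of the round key: bare aluminium disc, 36 mm across, standing 12 mm above its module, top 55 mm above the counter when up
- round_key (a joint): the round key, on its own module. Press straight down: travel 7 mm against a spring, about 1.2 N at first touch, 4 N at the stop; springs back when released. Counts as pressed beyond 5 mm. Joint value: m pressed down, 0 = up
- square_key_top (a point): centre of the top of the square key (cancel): aluminium, 32 x 32 mm, standing 12 mm above its module, top 55 mm above the counter when up
- square_key (a joint): the square key, on its own module. Press straight down: travel 7 mm against a spring, about 1.2 N at first touch, 4 N at the stop; springs back when released. Counts as pressed beyond 5 mm. Joint value: m pressed down, 0 = up. For this key even 2.5 mm is a press
- bar_key_top (a point): centre of the top of the long bar: aluminium, 24 mm (module x) x 58 mm (module y), standing 12 mm above its module, top 55 mm above the counter when up
- bar_key (a joint): the long bar, on its own module. Press straight down: travel 7 mm against a spring, about 1.2 N at first touch, 4 N at the stop; springs back when released. Counts as pressed beyond 5 mm. Joint value: m pressed down, 0 = up
- rocker_far (a point): point on the top face of the rocker's far half, 20 mm from the pivot, midway across; it moves with the rocker. The rocker is an aluminium V, 60 mm along module x, 36 mm wide: two flat 30 mm halves, 0.4 rad apart, pivoting about module y at the module's centre, 47 mm above the counter. At the start this point is about 58 mm up, tipped over 51 mm up and 20 mm beyond the module's centre
- rocker (a joint): angle of the rocker, rad: 0 = near half (robot's side) level, far half up; 0.4 = stop, far half level, near half up. A downward push of about 3 N on the far half tips it; it stays where it is left. Starts between 0 and 0.06; counts as tipped above 0.34
- parcel: bystander: small cardboard parcel, 90 x 130 mm, 45 mm high, loose. Origin: centre of its underside
- mug: bystander: white mug, 80 mm across, 90 mm high, handle at its +y, loose. Origin: centre of its underside
- tape_roll: bystander: roll of brown parcel tape lying flat, 96 mm across, 48 mm high, loose. Origin: centre of its underside
- stamp: bystander: dark wooden hand stamp standing upright, foot 36 mm across, 80 mm high, loose. Origin: centre of its underside

How it is judged:
On the way, in this order (a step that is already met when the one before it is completed fails the run):
1. the round key is pressed fully down (over 5 mm) by the fingers (value of joint round_key above 0.005 m and contact force between the fingers and round_module above 0.5 N), for 0.05 s.
2. the round key is up again, the rocker not yet tipped (value of joint round_key below 0.002 m and value of joint rocker below 0.3 rad), for 0.05 s.
3. the rocker is tipped to its far side (over 0.34 rad) (value of joint rocker above 0.34 rad), for 0.2 s.
4. the long bar is held fully down (over 5 mm) by the fingers for a second (value of joint bar_key above 0.005 m and contact force between the fingers and bar_module above 0.5 N and value of joint rocker above 0.34 rad), for 0.95 s.
At the end, for the whole second after the job is handed in: the rocker stays tipped to its far side (over 0.34 rad); the round key, square key and long bar are up (within 2 mm); all four modules are seated in the tray (within 4 mm of its floor, upright within 0.06 rad) and at rest; the parcel, mug, tape roll and stamp are within 30 mm of where they began (value of joint rocker above 0.34 rad and value of joint each of round_key, square_key, bar_key below 0.002 m and z of each of round_module, square_module, bar_module, rocker_module in the frame of tray below 0.009 m and angle between each of round_module, square_module, bar_module, rocker_module's own z axis and vertical below 0.06 rad and linear speed of each of round_module, square_module, bar_module, rocker_module below 0.02 m/s and distance of each of parcel, mug, tape_roll, stamp from where it was at the start of the episode below 0.03 m); the robot touches nothing.
It fails at once if the square key is pressed (over 2.5 mm) (value of joint square_key above 0.0025 m).
It fails at once if the long bar is pressed (over 2.5 mm) while the rocker is not yet tipped (value of joint bar_key above 0.0025 m and value of joint rocker below 0.3 rad).
It fails at once if a module is lifted more than 12 mm off the tray floor (z of any of round_module, square_module, bar_module, rocker_module in the frame of tray above 0.017 m).
It fails at once if the parcel, mug, tape roll or stamp is moved more than 30 mm (distance of any of parcel, mug, tape_roll, stamp from where it was at the start of the episode above 0.03 m).
It also fails if it takes over 48 s, if anything falls off the work surface, if the arm or the gripper's body presses on something with over 40 N, if the wrist force passes 120 N, or if a joint passes its speed limit or range.

### The arm

A 7-joint arm with a two-finger parallel gripper is mounted at the origin on the work surface. World frame = base frame: x ahead of the robot, y to its left, z up, the work surface at z = 0. Lengths are in m, angles in rad, forces in N, time in s.
With the tool pointing down it reaches from about 0.425 to 1.025 m from the base axis. Payload 9.4 kg.
Tool frame: the origin (TCP) lies at the very end of the fingers, on their centre line; the grasp point (between the pads) lies 19 mm behind it; z points along the fingers, y is the line along which they close (so a half turn about z gives the same grasp; the last joint's range is limited). The gripper opens to 85 mm and grips with 20 to 120 N. Pads are 22 mm wide; open, the fingers measure 114 mm over their backs; the gripper's body (76 mm by 85 mm) begins 54 mm behind the grasp point. The pads swing forward as they close: fully open they stand 13 mm farther back than shut.
Start: joints at [-1.383, 0.599, -0.003, 1.599, 0.002, 0.943, -0.08], TCP at [0.19, 0.7, 0.231] pointing down, gripper open.
Joint ranges: [-2.57, 2.57], [-0.35, 1.97], [-1.29, 1.29], [0.11, 2.56], [-1.05, 4.19], [0.11, 1.86], [-2.63, 2.63]. Speed limits (rad/s): [2.22, 2.22, 3.01, 3.01, 3.14, 3.14, 3.14].

### API

Orientations are given as a 3x3 rotation matrix whose columns are the frame's x, y, z axes.
In Python, from plant import r gives the robot as it stands.
- The arm moves only by the tool steer_hand, called after "Call:" by a JSON object that holds its "fn" and its "kwargs", one argument or row to a line. Schema: {"type":"object","properties":{"plan":{"type":"object","properties":{"sx":{"type":"array","items":{"type":"number"},"minItems":1,"maxItems":8},"sy":{"type":"array","items":{"type":"number"},"minItems":1,"maxItems":8},"sz":{"type":"array","items":{"type":"number"},"minItems":1,"maxItems":8},"ax":{"type":"array","items":{"type":"number"},"minItems":1,"maxItems":8},"ay":{"type":"array","items":{"type":"number"},"minItems":1,"maxItems":8},"az":{"type":"array","items":{"type":"number"},"minItems":1,"maxItems":8},"finger_gap":{"type":"array","items":{"type":"number"},"minItems":1,"maxItems":8}},"additionalProperties":false,"required":["sx","sy","sz","ax","ay","az","finger_gap"]},"only":{"type":"string"},"quiet":{"type":"boolean"},"lines":{"type":"string"}},"required":["plan"],"additionalProperties":false}. plan is an object with one list for each field, all of the same length, 1 to 8, a row being the entries at one place: sx, sy, sz (the shift in m), ax, ay, az (a rotation vector in rad), finger_gap (the opening from 0.0 (shut) to 1.0 (fully open)); each row shifts and turns the commanded pose from where the row before left it, along the tool's axes as they then stand; what a row does not reach is not made up. A row lasts 1/8 s, in which the tool goes at most 0.0625 m and 0.188 rad, less where a joint would pass 70% of its speed; a pose out of reach is approached as far as the arm can. The fingers move at their own pace and stop on an object; the grip force is fixed at half the most. Time passes only in rows, so rows that do not move let the fingers close. The tool returns the time, the measured TCP pose, the force, the opening and the grip force at its end. only (a regular expression) keeps the lines of the reply that match it, lines (a string "A,B") keeps lines A to B, and quiet returns only ok. Input that does not fit is refused with a message, and nothing moves.
- r.observe(): the state, without advancing time (a new reading comes with each control period).
- r.camera(name): name is "scene" or "top"; returns a dict with "image" (400x640x3 uint8, red, green, blue), "intrinsics" (3x3 intrinsics, pixels), "rvec" (rotation vector, rad) and "tvec" (3), from world to camera coordinates, as OpenCV has them. Camera axes: x right, y down, z forward; pixel columns grow to the right and rows downward; lengths in m; the calibration is good to about 2 mm. A picture is of the moment at which its call begins. There is no depth.
- r.sign_off(): hands the job in; it is judged then, once.
The state is a dict: "clock": time; "joint_pos": joint angles; "joint_vel": joint speeds; "effort": joint torques, N m; "tcp_pos": TCP position; "orientation": TCP orientation; "force": force on the tool from outside, world axes, zero at the start; "wrist_torque": the same for the moment, N m; "opening": opening from 0.0 (shut) to 1.0 (fully open); "grasp_force": force on a finger pad.
Only numpy, scipy, OpenCV 4.12 (cv2) and the standard library are available. Lean on these libraries where they do the work, as an engineer would, in place of code of your own. Each camera call takes 0.05 s, during which the arm holds its last target. There are 200 camera calls.

## Working session

There is one attempt and no reset: what is moved stays moved. The work goes in short steps, Python scripts to look and compute and a tool call to move; the robot and the scene stay as the last step left them, time stands still between calls to the robot, and variables do not carry over. Pictures are saved under pics/ and viewed, at most 10 in all, crops included, and the job is handed in when it is done.

```bash
ls; mkdir -p pics; python3 - <<'E'
from plant import r
import cv2,numpy as np
o=r.observe();print(o['clock'],o['tcp_pos'],np.round(o['orientation'],3).tolist(),o['opening'])
for n in("top","scene"):
    c=r.camera(n);cv2.imwrite(f"pics/{n}0.png",c["image"][:,:,::-1]);np.savez(f"pics/{n}0.npz",**c)
    R=cv2.Rodrigues(np.array(c["rvec"]))[0];print(n,-R.T@c["tvec"],R[2])
E
```

```text
pics
plant.py
0.0 [0.18964799 0.69924128 0.2303989 ] [[-0.965, 0.262, -0.0], [0.262, 0.965, -0.002], [-0.0, -0.002, -1.0]] 0.9987224909688059
top [0.54235973 0.03608294 1.04780276] [ 0.06396326 -0.00280134 -0.99794832]
scene [ 1.35485918 -0.01698392  0.58891283] [-0.81372221  0.07064857 -0.5769445 ]
```

View pics/top0.png

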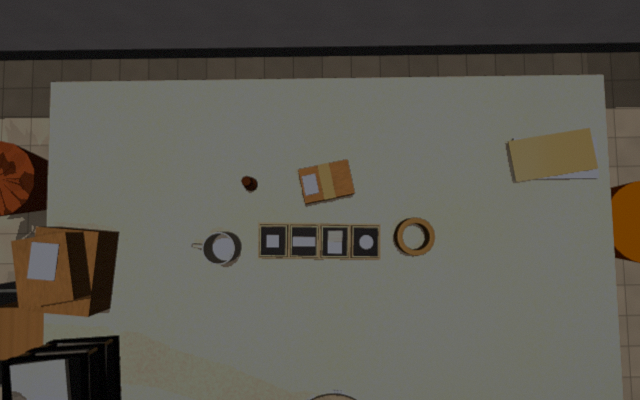

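View pics/scene0.png

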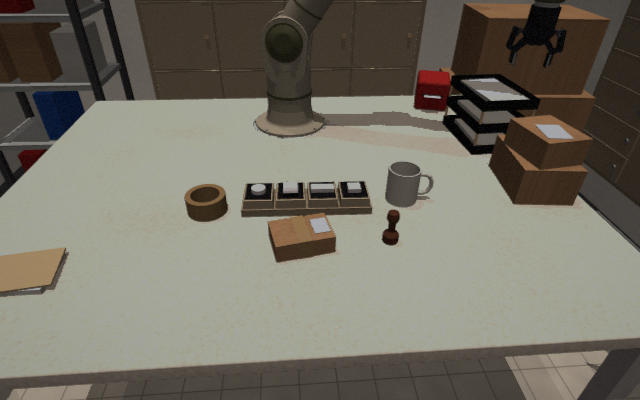

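The top view (up is +x, left is +y) shows, from left to right: square (273,241), bar (304,241), rocker (335,242) and round (366,242). The mug is at (222,248), the tape roll at (415,237), the parcel at (326,182) and the stamp at (249,183).

```bash
cat > h.py <<'E'
import cv2,numpy as np
def ray(c,uv,z):
    R=cv2.Rodrigues(np.array(c["rvec"]))[0];t=np.array(c["tvec"]).ravel()
    p=cv2.undistortPoints(np.array([[uv]],float),np.array(c["intrinsics"]),None)[0,0]
    d=R.T@np.array([p[0],p[1],1]);o=-R.T@t
    return o+d*(z-o[2])/d[2]
E
python3 - <<'E'
import cv2,numpy as np
from h import ray
c=dict(np.load("pics/top0.npz"));im=c["image"];g=im.max(2).astype(int)
hsv=cv2.cvtColor(im,cv2.COLOR_RGB2HSV)
print(g[241,255:385].tolist())
roi=np.zeros(g.shape,bool);roi[222:262,258:382]=1
m=(roi&(g>100)&(hsv[...,1]<60)).astype(np.uint8)
n,l,s,ce=cv2.connectedComponentsWithStats(m)
for i in range(1,n):
    if s[i,4]>60: print("key",s[i],ce[i],ray(c,ce[i],.055).round(4))
d=((g<45)&roi).astype(np.uint8)
cs,_=cv2.findContours(d,cv2.RETR_EXTERNAL,cv2.CHAIN_APPROX_NONE)
for k in cs:
    if cv2.contourArea(k)>250:
        (u,sz,a)=cv2.minAreaRect(k);b=cv2.boxPoints((u,sz,a));w=np.array([ray(c,q,.043)[:2] for q in b]);print("face",cv2.boundingRect(k),np.round(u,1),a,ray(c,u,.043).round(4),np.linalg.norm(w-np.roll(w,1,0),axis=1).round(3))
c2=dict(np.load("pics/scene0.npz"));g2=c2["image"]
h2=cv2.cvtColor(g2,cv2.COLOR_RGB2HSV)
m=np.zeros(g2.shape[:2],np.uint8);m[178:205,245:370]=1
m=(m&(g2.max(2)>120)&(h2[...,1]<60)).astype(np.uint8)
n,l,s,ce=cv2.connectedComponentsWithStats(m)
for i in range(1,n):
    if s[i,4]>40: print("scene key",s[i],ce[i],ray(c2,ce[i],.055).round(4))
cv2.imwrite("pics/crops.png",cv2.cvtColor(np.vstack([cv2.resize(im[215:270,250:390],(770,302),interpolation=2),cv2.resize(g2[170:220,240:380],(770,275),interpolation=2)]),cv2.COLOR_RGB2BGR))
E
```

```text
[111, 113, 111, 107, 93, 101, 40, 24, 28, 24, 35, 74, 119, 122, 119, 121, 119, 120, 118, 119, 121, 119, 119, 106, 40, 25, 29, 30, 30, 34, 71, 97, 57, 94, 100, 79, 97, 74, 118, 120, 120, 119, 119, 120, 119, 119, 119, 119, 119, 118, 117, 119, 119, 118, 120, 119, 119, 120, 120, 110, 78, 75, 111, 109, 109, 101, 78, 87, 34, 28, 30, 29, 66, 112, 113, 111, 112, 112, 110, 107, 106, 105, 105, 105, 106, 108, 95, 46, 27, 24, 26, 45, 81, 110, 113, 93, 60, 97, 82, 33, 23, 28, 26, 37, 77, 119, 120, 119, 119, 119, 119, 119, 118, 117, 119, 121, 120, 109, 61, 26, 23, 26, 53, 94, 105, 112, 112, 111, 114, 113]
key [258 222 124  40 573] [326.72076789 245.96509599] [0.4977 0.0088 0.055 ]
key [328 231  14  22 296] [334.66554054 241.7972973 ] [ 0.5078 -0.0112  0.055 ]
key [267 235  12  12 143] [272.46153846 240.53846154] [0.5131 0.144  0.055 ]
key [360 235  13  14 138] [365.98550725 241.55797101] [ 0.5072 -0.0894  0.055 ]
key [293 237  22   9 197] [303.44670051 241.02030457] [0.5108 0.0667 0.055 ]
face (354, 228, 24, 28) [365.5 241.5] 90.0 [ 0.507  -0.0897  0.043 ] [0.068 0.058 0.068 0.058]
face (323, 228, 24, 28) [334.5 241.5] 90.0 [ 0.5081 -0.0114  0.043 ] [0.068 0.058 0.068 0.058]
face (261, 227, 24, 28) [272.5 240.5] 90.0 [0.5129 0.1452 0.043 ] [0.068 0.058 0.068 0.058]
scene key [ 245  178  125   20 1068] [305.73689139 182.97191011] [0.5003 0.0268 0.055 ]
```

View pics/crops.png

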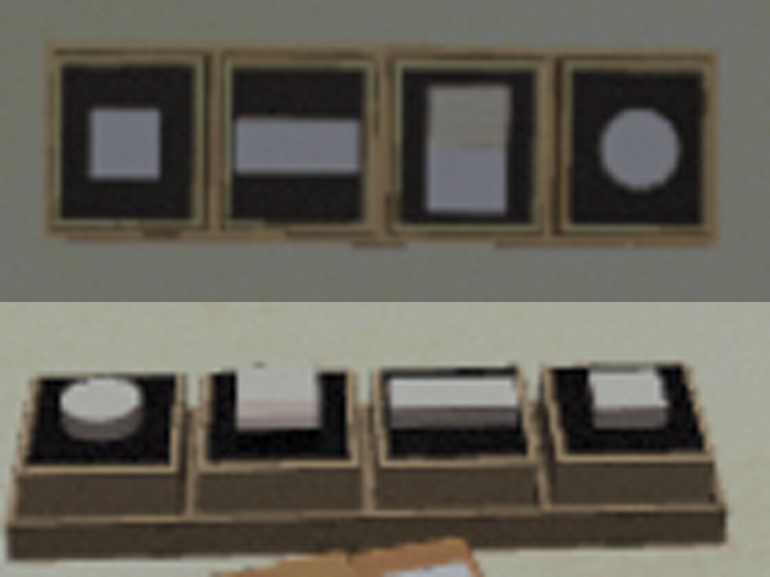

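Both views agree: the key pitch is 78 mm and the tray yaw is about -0.025. I'll close the hand, align it with the tray and travel high.

Call:
{"fn": "steer_hand", "kwargs": {
  "plan": {"sx":[-0.05,-0.05,-0.03,-0.03,-0.03,-0.03,-0.03,0],"sy":[0,0,-0.05,-0.05,-0.05,-0.05,-0.05,-0.06],"sz":[0,0,0,0,0,0,0,0],"ax":[0,0,0,0,0,0,0,0],"ay":[0,0,0,0,0,0,0,0],"az":[-0.12,-0.12,0,0,0,0,0,0],"finger_gap":[0,0,0,0,0,0,0,0]}
}}

```text
clock: 1.1
tcp_pos: [0.4319, 0.3638, 0.2309]
orientation: [[-1.0, 0.027, 0.001], [0.027, 1.0, 0.0], [-0.001, 0.0, -1.0]]
force: [1.0, -0.3, 0.4]
opening: -0.003
grasp_force: 0.0
```

Call:
{"fn": "steer_hand", "kwargs": {
  "plan": {"sx":[-0.011,-0.011,-0.011,-0.011,-0.011,-0.011,-0.011,-0.011],"sy":[-0.056,-0.056,-0.056,-0.056,-0.056,-0.056,-0.056,-0.056],"sz":[0,0,0,0,0,0,0.03,0.03],"ax":[0,0,0,0,0,0,0,0],"ay":[0,0,0,0,0,0,0,0],"az":[0,0,0,0,0,0,0,0],"finger_gap":[0,0,0,0,0,0,0,0]}
}}

```text
clock: 2.1
tcp_pos: [0.5064, -0.0825, 0.1727]
orientation: [[-1.0, 0.025, 0.001], [0.025, 1.0, -0.0], [-0.001, -0.0, -1.0]]
force: [-0.1, 0.2, 1.0]
opening: 0.002
grasp_force: 0.0
```

Call:
{"fn": "steer_hand", "kwargs": {
  "plan": {"sx":[0,0,0,0,0],"sy":[0,0,0,0,0],"sz":[0,0.02,0.02,0,0],"ax":[0,0,0,0,0],"ay":[0,0,0,0,0],"az":[0,0,0,0,0],"finger_gap":[0,0,0,0,0]}
}}

```text
clock: 2.72
tcp_pos: [0.5063, -0.0801, 0.1338]
orientation: [[-1.0, 0.024, 0.0], [0.024, 1.0, 0.0], [-0.0, 0.0, -1.0]]
force: [0.4, 0.6, 0.3]
opening: 0.001
grasp_force: 0.0
```

Call:
{"fn": "steer_hand", "kwargs": {
  "plan": {"sx":[0,0,0,0,0],"sy":[-0.009,0,0,0,0],"sz":[0.03,0.03,0.01,0,0],"ax":[0,0,0,0,0],"ay":[0,0,0,0,0],"az":[0,0,0,0,0],"finger_gap":[0,0,0,0,0]}
}}

```text
clock: 3.35
tcp_pos: [0.5064, -0.0897, 0.0642]
orientation: [[-1.0, 0.025, 0.001], [0.025, 1.0, -0.0], [-0.001, -0.0, -1.0]]
force: [0.3, -0.3, 0.4]
opening: 0.002
grasp_force: 0.0
```

```bash
python3 - <<'E'
from plant import r
import cv2,numpy as np
c=r.camera("scene");c2=r.camera("top")
cv2.imwrite("pics/a.png",np.vstack([cv2.resize(c["image"][100:230,230:390,::-1],(480,390)),cv2.resize(c2["image"][210:270,250:410,::-1],(480,180))]))
E
```

```text
(no output)
```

View pics/a.png

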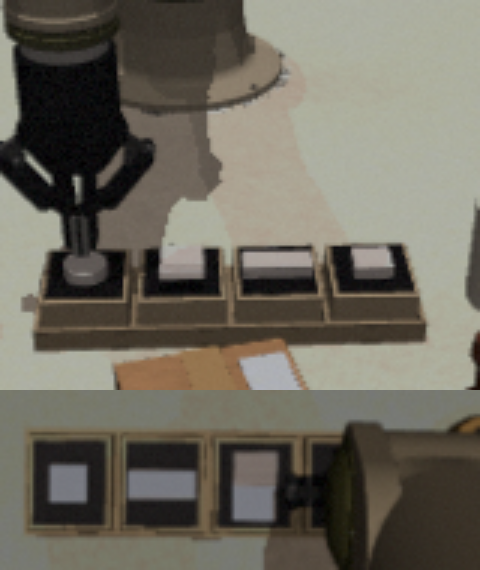

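The closed fingertips (crop about (78,250)) stand over the round key (crop (85,268)), and the key is still up. Next I press it.

Call:
{"fn": "steer_hand", "kwargs": {
  "plan": {"sx":[0,0,0,0,0],"sy":[0,0,0,0,0],"sz":[0.006,0.006,0.004,0.001,0],"ax":[0,0,0,0,0],"ay":[0,0,0,0,0],"az":[0,0,0,0,0],"finger_gap":[0,0,0,0,0]}
}}

```text
clock: 4.08
tcp_pos: [0.5063, -0.0899, 0.0476]
orientation: [[-1.0, 0.025, 0.002], [0.025, 1.0, -0.0], [-0.002, -0.0, -1.0]]
force: [-3.2, 0.5, 29.3]
opening: -0.0
grasp_force: 14.1
```

The force rises to 29 N at z = 0.0476, so the key is on its stop. I'll lift off and move over the rocker's far half.

Call:
{"fn": "steer_hand", "kwargs": {
  "plan": {"sx":[0,0,0,-0.011,-0.011,0,0,0],"sy":[0,0,0,0.04,0.039,0,0,0],"sz":[-0.02,-0.02,0,0,0,0,0,0],"ax":[0,0,0,0,0,0,0,0],"ay":[0,0,0,0,0,0,0,0],"az":[0,0,0,0,0,0,0,0],"finger_gap":[0,0,0,0,0,0,0,0]}
}}

```text
clock: 5.08
tcp_pos: [0.5292, -0.0127, 0.0857]
orientation: [[-1.0, 0.027, -0.001], [0.027, 1.0, -0.001], [0.001, -0.001, -1.0]]
force: [-0.7, -0.4, -0.3]
opening: 0.001
grasp_force: 0.0
```

Call:
{"fn": "steer_hand", "kwargs": {
  "plan": {"sx":[0,0,0,0,0,0,0],"sy":[0.001,0,0,0,0,0,0],"sz":[0.015,0.008,0.006,0.005,0.002,0,0],"ax":[0,0,0,0,0,0,0],"ay":[0,0,0,0,0,0,0],"az":[0,0,0,0,0,0,0],"finger_gap":[0,0,0,0,0,0,0]}
}}

```text
clock: 5.95
tcp_pos: [0.5302, -0.0104, 0.0509]
orientation: [[-1.0, 0.025, 0.001], [0.025, 1.0, -0.0], [-0.001, 0.0, -1.0]]
force: [-0.2, -0.4, 12.7]
opening: -0.0
grasp_force: 6.1
```

Call:
{"fn": "steer_hand", "kwargs": {
  "plan": {"sx":[0,0,0,0.011,0.01,0,0,0],"sy":[0,0,0,0.038,0.039,0,0,0],"sz":[-0.02,-0.02,0,0,0,0,0,0],"ax":[0,0,0,0,0,0,0,0],"ay":[0,0,0,0,0,0,0,0],"az":[0,0,0,0,0,0,0,0],"finger_gap":[0,0,0,0,0,0,0,0]}
}}

```text
clock: 6.95
tcp_pos: [0.5107, 0.0659, 0.0898]
orientation: [[-1.0, 0.026, -0.0], [0.026, 1.0, -0.001], [0.0, -0.001, -1.0]]
force: [0.6, -0.2, 0.5]
opening: 0.0
grasp_force: 0.0
```

```bash
python3 - <<'E'
from plant import r
import cv2,numpy as np
c=r.camera("scene");c2=r.camera("top")
cv2.imwrite("pics/b.png",np.vstack([cv2.resize(c["image"][100:230,230:390,::-1],(480,390)),cv2.resize(c2["image"][210:270,250:410,::-1],(480,180))]))
E
```

```text
(no output)
```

View pics/b.png

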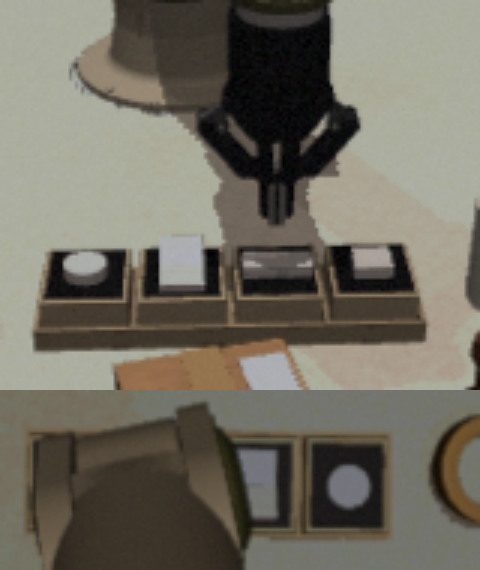

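The rocker is tipped: at crop (182,262) the near half is raised and the far half is level. The round key (85,265) is up, and the hand stands over the bar (278,262). Now I press and hold the bar.

Call:
{"fn": "steer_hand", "kwargs": {
  "plan": {"sx":[0,0,0,0,0,0,0],"sy":[0,0,0,0,0,0,0],"sz":[0.015,0.012,0.008,0.006,0.002,0,0],"ax":[0,0,0,0,0,0,0],"ay":[0,0,0,0,0,0,0],"az":[0,0,0,0,0,0,0],"finger_gap":[0,0,0,0,0,0,0]}
}}

```text
clock: 7.92
tcp_pos: [0.5104, 0.067, 0.0479]
orientation: [[-1.0, 0.025, 0.0], [0.025, 1.0, -0.0], [-0.0, -0.0, -1.0]]
force: [-3.8, -0.9, 14.7]
opening: 0.001
grasp_force: 7.6
```

Call:
{"fn": "steer_hand", "kwargs": {
  "plan": {"sx":[0,0,0,0,0,0,0,0],"sy":[0,0,0,0,0,0,0,0],"sz":[0,0,0,0,0,0,0,0],"ax":[0,0,0,0,0,0,0,0],"ay":[0,0,0,0,0,0,0,0],"az":[0,0,0,0,0,0,0,0],"finger_gap":[0,0,0,0,0,0,0,0]}
}}

```text
clock: 8.93
tcp_pos: [0.5104, 0.067, 0.0479]
orientation: [[-1.0, 0.025, 0.0], [0.025, 1.0, -0.0], [-0.0, -0.0, -1.0]]
force: [-2.0, -0.7, 15.2]
opening: 0.002
grasp_force: 7.6
```

Call:
{"fn": "steer_hand", "kwargs": {
  "plan": {"sx":[0,0,0,0],"sy":[0,0,0,0],"sz":[0,0,0,0],"ax":[0,0,0,0],"ay":[0,0,0,0],"az":[0,0,0,0],"finger_gap":[0,0,0,0]}
}}

```text
clock: 9.43
tcp_pos: [0.5104, 0.067, 0.0479]
orientation: [[-1.0, 0.025, 0.0], [0.025, 1.0, -0.0], [-0.0, -0.0, -1.0]]
force: [-2.6, -0.3, 14.1]
opening: 0.002
grasp_force: 7.6
```

Call:
{"fn": "steer_hand", "kwargs": {
  "plan": {"sx":[0,0,0,0,0,0,0,0],"sy":[0,0,0,0,0,0,0,0],"sz":[-0.02,-0.03,-0.05,-0.05,-0.05,0,0,0],"ax":[0,0,0,0,0,0,0,0],"ay":[0,0,0,0,0,0,0,0],"az":[0,0,0,0,0,0,0,0],"finger_gap":[0,0,0,0,0,0,0,0]}
}}

```text
clock: 10.42
tcp_pos: [0.51, 0.0671, 0.2459]
orientation: [[-1.0, 0.025, -0.002], [0.025, 1.0, -0.001], [0.002, -0.001, -1.0]]
force: [0.9, 0.3, -0.3]
opening: 0.0
grasp_force: 0.0
```

```bash
python3 - <<'E'
from plant import r
import cv2,numpy as np
c=r.camera("scene")
cv2.imwrite("pics/c.png",cv2.resize(c["image"][100:280,170:450,::-1],(784,504)))
E
```

```text
(no output)
```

View pics/c.png

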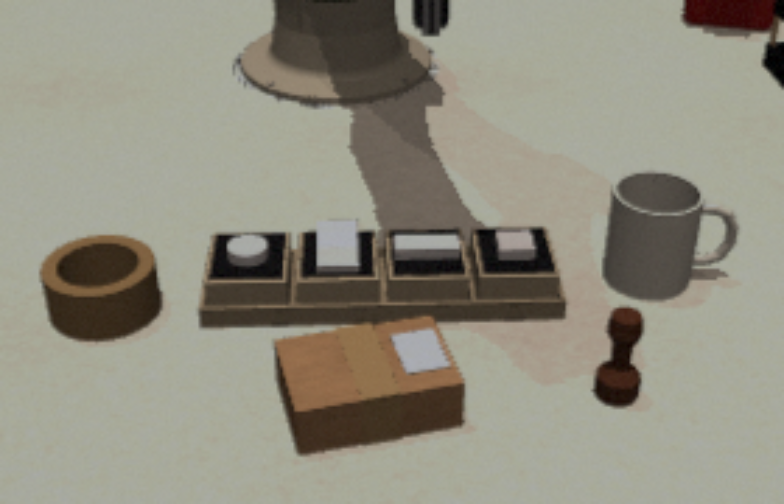

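All three keys are up, at (247,248), (427,246) and (515,243). The rocker (338,245) is tipped, the modules are seated, the bystanders haven't moved and the hand is clear.

```bash
python3 -c "
from plant import r
print(r.sign_off())"
```

```text
the job is handed in; nothing more can be done
None
```

I handed the job in at about 10.5 s: round key pressed and released, rocker tipped to its far side, bar held down about 1.5 s and released, and the last image shows the hand clear and nothing else moved; no verdict was returned.

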